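Make up a line of letter dies in the magnetic setting bed

ROBOT

A 7-joint arm with a two-finger parallel gripper is mounted at the origin on a cart in front of the work surface, level with it; the furniture and walls round the work are solid. World frame = base frame: x ahead of the robot, y to its left, z up, the work surface at z = 0. Lengths are in m, angles in rad, forces in N, time in s.
With the tool pointing down it reaches from about 0.375 to 0.925 m from the base axis. Payload 3.1 kg.
Tool frame: the origin (TCP) lies on the mounting face of the last link; the fingertips stand 173 mm ahead of it and the grasp point (between the pads) lies 155 mm ahead of it; z points along the fingers, y is the line along which they close (so a half turn about z gives the same grasp; the last joint's range is limited). The gripper opens to 85 mm and grips with 20 to 120 N. Pads are 22 mm wide; open, the fingers measure 114 mm over their backs; the gripper's body (76 mm by 85 mm) begins 54 mm behind the grasp point. The pads swing forward as they close: fully open they stand 13 mm farther back than shut.
Start: joints at [1.217, 0.383, 0.044, 1.598, -0.018, 1.161, -0.05], TCP at [0.164, -0.629, 0.405] pointing down, gripper open.
Joint ranges: [-2.61, 2.61], [-0.41, 2.15], [-1.48, 1.57], [0, 2.5], [-1.57, 4.71], [0.05, 1.97], [-2.85, 2.85]. Speed limits (rad/s): [2.79, 2.79, 3.14, 3.14, 3.14, 3.14, 3.14].

INTERFACE

Orientations are given as a unit quaternion [x, y, z, w].
In Python, from cell import state, capture, camera_model, close_job gives the robot as it stands. The module is installed in compiled form; this text tells all that it offers.
- The arm moves only by the shell command python3 -m pendant 'ROWS'. ROWS is JSON, a list of rows, each a list of 7 numbers: the shift along the world's x, y, z in cm, then the turn, a rotation vector about the world's x, y, z in rad, then the opening, from 0 (shut) to 1 (fully open). A call has 1 to 12 rows; each row is the pose to reach, as a shift and turn from the pose commanded when the call began; what a row does not reach only later rows make up. A row lasts 1/10 s, in which the tool goes at most 50 mm and 8.59 degrees, less where a joint would pass 70% of its speed; a pose out of reach is approached as far as the arm can. A call with a gripper value outside its range is refused whole. The fingers move at their own pace and stop on an object; the grip force is fixed at half the most. Time passes only in rows, so rows that repeat a pose let the fingers close. It gives the time, the measured TCP pose, the force, the opening and the grip force at its end, in the units of the state.
- state(): the state, without advancing time (a new reading comes with each control period).
- capture(name): name is "side" or "top"; returns (picture, depth): 480x640x3 uint8, red, green, blue; 480x640 float32, m along the optical axis (not along the pixel's ray), 0 where there is no reading.
- camera_model(name): a dict with "camera_matrix" (3x3 intrinsics, pixels), "dist_coeffs" ([k1, k2, p1, p2, k3] as OpenCV has them; the pictures are not rectified), "T" (4x4, takes a point from camera to world coordinates). Camera axes: x right, y up, looking along -z (the intrinsics and any distortion apply to the point x, -y, -z); pixel columns grow to the right and rows downward; lengths in m; the calibration is good to about 2 mm. A picture is of the moment at which its call begins. camera_model takes no time and is no camera call.
- close_job(): hands the job in; it is judged then, once.
The state is a dict: "time": time; "joint_pos": joint angles; "dq": joint speeds; "effort": joint torques, N m; "tool_pos": TCP position; "tool_rot": TCP orientation; "ft_force": force on the tool from outside, world axes, zero at the start; "wrist_torque": the same for the moment, N m; "width": opening from 0.0 (shut) to 1.0 (fully open); "grip_force": force on a finger pad.
Only numpy, scipy, OpenCV 4.12 (cv2) and the standard library are available. Lean on these libraries where they do the work, as an engineer would, in place of code of your own. Each camera call takes 0.05 s, during which the arm holds its last target. There are 200 camera calls.

TASK

Make up the die line for the next plate: slide the flush switch of the blue magnetic setting bed off, then set every letter die on the white table (a letter tile on an aluminium block) across the bed, letter up, side by side, pushed right home against the long steel back fence and closed up without gaps against the end stop. When the line is complete, slide the switch fully on again to hold it; leave the other things on the table where they are.

Things in the scene. Friction and masses are not known exactly. Their poses are not given: they have to be found in the camera images.
- setting_bed: blue magnetic bed, fixed, 105 (x) x 190 mm (y), bed surface 14 mm above the table; origin: centre of its underside, x towards the steel back fence (away from robot), y along the line towards the steel end stop (left). Fence and stop stand 12 mm above the bed; a front lip stands 5 mm above it, its inner face 92 mm before the fence. Computer behind: 100 mm high; green press base to its left: 37 mm
- bed_corner (a point): the corner on the bed surface where the face of the back fence (it runs to -y of the bed) meets the face of the end stop (it runs to -x); axes as the bed's. The switch's slot lies 60 to 84 mm before the fence and 137 to 177 mm from the end stop, clear of a full line of four
- first_place (a point): where the origin of the first die against the stop belongs: 40 mm before the fence, 13.5 mm from the stop, on the bed surface; the next ones follow every 27 mm towards -y of the bed. Dies lie across the bed, their length along its x, either way round
- switch_ridge (a point): top of the middle of the switch's ridge: a black bar 20 mm long along the bed's x, 6 mm thick along the bed's y, standing 7 mm above the bed surface; its thumb plate is flush with the bed. It slides along the bed's y
- slide_switch (a joint): the slide switch: 0 = on (ridge 150 mm from the end stop, a green patch shows in the slot), 0.014 m = off (ridge 164 mm from the end stop, a red patch shows). Over-centre spring detent: about 5 N to leave either end, less towards mid travel, past which it snaps over by itself. It starts on
- die_a: letter die: aluminium block with a grey tile bearing a raised white letter on top; 80 mm long (x) x 27 mm wide (y), solid to 20 mm high, the letter to 23 mm; about 0.14 kg; origin at the centre of its underside, z up out of the letter face. Lies on the table beyond the hand press's green base, left of the computer; always there.
- die_b: letter die: aluminium block with a grey tile bearing a raised white letter on top; 80 mm long (x) x 27 mm wide (y), solid to 20 mm high, the letter to 23 mm; about 0.14 kg; origin at the centre of its underside, z up out of the letter face. Lies on the table to the right of the bed, before the right end of the computer; may be absent.
- die_c: letter die: aluminium block with a grey tile bearing a raised white letter on top; 80 mm long (x) x 27 mm wide (y), solid to 20 mm high, the letter to 23 mm; about 0.14 kg; origin at the centre of its underside, z up out of the letter face. Lies on the table to the right of the bed, before the right end of the computer; may be absent.
- die_d: letter die: aluminium block with a grey tile bearing a raised white letter on top; 80 mm long (x) x 27 mm wide (y), solid to 20 mm high, the letter to 23 mm; about 0.14 kg; origin at the centre of its underside, z up out of the letter face. Lies on the table to the right of the bed, before the right end of the computer; may be absent.
- pen: bystander: red and white marker pen, 135 mm, lying near the front table edge
- packing: bystander: hardwood packing block 90 x 22 x 18 mm, lying at the back
- tin: bystander: open paint tin, 74 mm across, 65 mm high, right of the computer
- tape: bystander: roll of masking tape, 92 mm across, 25 mm high, at the back left
- brush: bystander: red-handled paint brush, 186 mm, lying at the left

How it is judged:
On the way, in this order (a step that is already met when the one before it is completed fails the run):
1. the slide switch is off (value of joint slide_switch above 0.012 m), for 0.2 s.
2. with the switch still off, every die lies home in the bed: letter up, against the back fence, the line closed up against the end stop (x of die_a in the frame of setting_bed between 0.0015 and 0.007 m and z of die_a in the frame of setting_bed between 0.012 and 0.0165 m and angle between each of die_a, die_b, die_c, die_d's own z axis and vertical below 0.06 rad and angle between the x axis of each of die_a, die_b, die_c, die_d and the x axis of setting_bed, either way round below 0.05 rad and linear speed of each of die_a, die_b, die_c, die_d below 0.02 m/s and x of die_b in the frame of setting_bed between 0.0015 and 0.007 m and z of die_b in the frame of setting_bed between 0.012 and 0.0165 m and x of die_c in the frame of setting_bed between 0.0015 and 0.007 m and z of die_c in the frame of setting_bed between 0.012 and 0.0165 m and x of die_d in the frame of setting_bed between 0.0015 and 0.007 m and z of die_d in the frame of setting_bed between 0.012 and 0.0165 m and (y of die_a in the frame of setting_bed between 0.0705 and 0.0765 m or (y of die_a in the frame of setting_bed between 0.0425 and 0.0495 m and (y of die_b in the frame of setting_bed between 0.0705 and 0.0765 m or y of die_c in the frame of setting_bed between 0.0705 and 0.0765 m or y of die_d in the frame of setting_bed between 0.0705 and 0.0765 m)) or (y of die_a in the frame of setting_bed between 0.0145 and 0.0225 m and (y of die_b in the frame of setting_bed between 0.0425 and 0.0495 m or y of die_c in the frame of setting_bed between 0.0425 and 0.0495 m or y of die_d in the frame of setting_bed between 0.0425 and 0.0495 m)) or (y of die_a in the frame of setting_bed between -0.0135 and -0.0045 m and (y of die_b in the frame of setting_bed between 0.0145 and 0.0225 m or y of die_c in the frame of setting_bed between 0.0145 and 0.0225 m or y of die_d in the frame of setting_bed between 0.0145 and 0.0225 m))) and (y of die_b in the frame of setting_bed between 0.0705 and 0.0765 m or (y of die_b in the frame of setting_bed between 0.0425 and 0.0495 m and (y of die_a in the frame of setting_bed between 0.0705 and 0.0765 m or y of die_c in the frame of setting_bed between 0.0705 and 0.0765 m or y of die_d in the frame of setting_bed between 0.0705 and 0.0765 m)) or (y of die_b in the frame of setting_bed between 0.0145 and 0.0225 m and (y of die_a in the frame of setting_bed between 0.0425 and 0.0495 m or y of die_c in the frame of setting_bed between 0.0425 and 0.0495 m or y of die_d in the frame of setting_bed between 0.0425 and 0.0495 m)) or (y of die_b in the frame of setting_bed between -0.0135 and -0.0045 m and (y of die_a in the frame of setting_bed between 0.0145 and 0.0225 m or y of die_c in the frame of setting_bed between 0.0145 and 0.0225 m or y of die_d in the frame of setting_bed between 0.0145 and 0.0225 m))) and (y of die_c in the frame of setting_bed between 0.0705 and 0.0765 m or (y of die_c in the frame of setting_bed between 0.0425 and 0.0495 m and (y of die_a in the frame of setting_bed between 0.0705 and 0.0765 m or y of die_b in the frame of setting_bed between 0.0705 and 0.0765 m or y of die_d in the frame of setting_bed between 0.0705 and 0.0765 m)) or (y of die_c in the frame of setting_bed between 0.0145 and 0.0225 m and (y of die_a in the frame of setting_bed between 0.0425 and 0.0495 m or y of die_b in the frame of setting_bed between 0.0425 and 0.0495 m or y of die_d in the frame of setting_bed between 0.0425 and 0.0495 m)) or (y of die_c in the frame of setting_bed between -0.0135 and -0.0045 m and (y of die_a in the frame of setting_bed between 0.0145 and 0.0225 m or y of die_b in the frame of setting_bed between 0.0145 and 0.0225 m or y of die_d in the frame of setting_bed between 0.0145 and 0.0225 m))) and (y of die_d in the frame of setting_bed between 0.0705 and 0.0765 m or (y of die_d in the frame of setting_bed between 0.0425 and 0.0495 m and (y of die_a in the frame of setting_bed between 0.0705 and 0.0765 m or y of die_b in the frame of setting_bed between 0.0705 and 0.0765 m or y of die_c in the frame of setting_bed between 0.0705 and 0.0765 m)) or (y of die_d in the frame of setting_bed between 0.0145 and 0.0225 m and (y of die_a in the frame of setting_bed between 0.0425 and 0.0495 m or y of die_b in the frame of setting_bed between 0.0425 and 0.0495 m or y of die_c in the frame of setting_bed between 0.0425 and 0.0495 m)) or (y of die_d in the frame of setting_bed between -0.0135 and -0.0045 m and (y of die_a in the frame of setting_bed between 0.0145 and 0.0225 m or y of die_b in the frame of setting_bed between 0.0145 and 0.0225 m or y of die_c in the frame of setting_bed between 0.0145 and 0.0225 m))) and value of joint slide_switch above 0.012 m), for 0.3 s.
At the end, for the whole second after the job is handed in: every die present lies flat and letter up in the bed, within 2.5 mm of the fence and 3 degrees square, the line closed up against the end stop (first die within 3 mm, the others within 4 to 6 mm of their places, no place skipped), at rest; switch within 2 mm of on (x of die_a in the frame of setting_bed between 0.0015 and 0.007 m and z of die_a in the frame of setting_bed between 0.012 and 0.0165 m and angle between each of die_a, die_b, die_c, die_d's own z axis and vertical below 0.06 rad and angle between the x axis of each of die_a, die_b, die_c, die_d and the x axis of setting_bed, either way round below 0.05 rad and linear speed of each of die_a, die_b, die_c, die_d below 0.02 m/s and x of die_b in the frame of setting_bed between 0.0015 and 0.007 m and z of die_b in the frame of setting_bed between 0.012 and 0.0165 m and x of die_c in the frame of setting_bed between 0.0015 and 0.007 m and z of die_c in the frame of setting_bed between 0.012 and 0.0165 m and x of die_d in the frame of setting_bed between 0.0015 and 0.007 m and z of die_d in the frame of setting_bed between 0.012 and 0.0165 m and (y of die_a in the frame of setting_bed between 0.0705 and 0.0765 m or (y of die_a in the frame of setting_bed between 0.0425 and 0.0495 m and (y of die_b in the frame of setting_bed between 0.0705 and 0.0765 m or y of die_c in the frame of setting_bed between 0.0705 and 0.0765 m or y of die_d in the frame of setting_bed between 0.0705 and 0.0765 m)) or (y of die_a in the frame of setting_bed between 0.0145 and 0.0225 m and (y of die_b in the frame of setting_bed between 0.0425 and 0.0495 m or y of die_c in the frame of setting_bed between 0.0425 and 0.0495 m or y of die_d in the frame of setting_bed between 0.0425 and 0.0495 m)) or (y of die_a in the frame of setting_bed between -0.0135 and -0.0045 m and (y of die_b in the frame of setting_bed between 0.0145 and 0.0225 m or y of die_c in the frame of setting_bed between 0.0145 and 0.0225 m or y of die_d in the frame of setting_bed between 0.0145 and 0.0225 m))) and (y of die_b in the frame of setting_bed between 0.0705 and 0.0765 m or (y of die_b in the frame of setting_bed between 0.0425 and 0.0495 m and (y of die_a in the frame of setting_bed between 0.0705 and 0.0765 m or y of die_c in the frame of setting_bed between 0.0705 and 0.0765 m or y of die_d in the frame of setting_bed between 0.0705 and 0.0765 m)) or (y of die_b in the frame of setting_bed between 0.0145 and 0.0225 m and (y of die_a in the frame of setting_bed between 0.0425 and 0.0495 m or y of die_c in the frame of setting_bed between 0.0425 and 0.0495 m or y of die_d in the frame of setting_bed between 0.0425 and 0.0495 m)) or (y of die_b in the frame of setting_bed between -0.0135 and -0.0045 m and (y of die_a in the frame of setting_bed between 0.0145 and 0.0225 m or y of die_c in the frame of setting_bed between 0.0145 and 0.0225 m or y of die_d in the frame of setting_bed between 0.0145 and 0.0225 m))) and (y of die_c in the frame of setting_bed between 0.0705 and 0.0765 m or (y of die_c in the frame of setting_bed between 0.0425 and 0.0495 m and (y of die_a in the frame of setting_bed between 0.0705 and 0.0765 m or y of die_b in the frame of setting_bed between 0.0705 and 0.0765 m or y of die_d in the frame of setting_bed between 0.0705 and 0.0765 m)) or (y of die_c in the frame of setting_bed between 0.0145 and 0.0225 m and (y of die_a in the frame of setting_bed between 0.0425 and 0.0495 m or y of die_b in the frame of setting_bed between 0.0425 and 0.0495 m or y of die_d in the frame of setting_bed between 0.0425 and 0.0495 m)) or (y of die_c in the frame of setting_bed between -0.0135 and -0.0045 m and (y of die_a in the frame of setting_bed between 0.0145 and 0.0225 m or y of die_b in the frame of setting_bed between 0.0145 and 0.0225 m or y of die_d in the frame of setting_bed between 0.0145 and 0.0225 m))) and (y of die_d in the frame of setting_bed between 0.0705 and 0.0765 m or (y of die_d in the frame of setting_bed between 0.0425 and 0.0495 m and (y of die_a in the frame of setting_bed between 0.0705 and 0.0765 m or y of die_b in the frame of setting_bed between 0.0705 and 0.0765 m or y of die_c in the frame of setting_bed between 0.0705 and 0.0765 m)) or (y of die_d in the frame of setting_bed between 0.0145 and 0.0225 m and (y of die_a in the frame of setting_bed between 0.0425 and 0.0495 m or y of die_b in the frame of setting_bed between 0.0425 and 0.0495 m or y of die_c in the frame of setting_bed between 0.0425 and 0.0495 m)) or (y of die_d in the frame of setting_bed between -0.0135 and -0.0045 m and (y of die_a in the frame of setting_bed between 0.0145 and 0.0225 m or y of die_b in the frame of setting_bed between 0.0145 and 0.0225 m or y of die_c in the frame of setting_bed between 0.0145 and 0.0225 m))) and value of joint slide_switch below 0.002 m); the robot touches nothing.
It fails at once if a bystander is pushed more than 30 mm or knocked over (distance of any of pen, packing, tin, tape, brush from where it was at the start of the episode above 0.03 m or angle between tin's own z axis and vertical above 0.5 rad).
Of die_b, die_c, die_d only 2 to 3 are there at a start; the rules pass over those that are not, and their reading is None.
At some moment in a run one of die_a may be knocked a few centimetres aside while the robot is not near it.
Once in a run the grip may slacken for a moment while it holds something.
It also fails if it takes over 210 s, if anything falls off the work surface, if the arm or the gripper's body presses on something with over 40 N, if the wrist force passes 120 N, or if a joint passes its speed limit or range.

## Working session

There is one attempt and no reset: what is moved stays moved. The work goes in short steps, Python scripts to look and compute and a shell command to move; the robot and the scene stay as the last step left them, time stands still between calls to the robot, and variables do not carry over. Pictures are saved under pics/ and viewed, at most 14 in all, crops included, and the job is handed in when it is done.

```bash
mkdir -p pics
cat > h.py <<'E'
import numpy as np, cv2
from cell import state, capture, camera_model, close_job
def ray(name,px):
    m=camera_model(name);K=np.array(m["camera_matrix"],float);d=np.array(m["dist_coeffs"],float);T=np.array(m["T"])
    u=cv2.undistortPoints(np.array(px,float).reshape(-1,1,2),K,d).reshape(-1,2)
    v=np.c_[u[:,0],-u[:,1],-np.ones(len(u))]@T[:3,:3].T
    return T[:3,3],v
def onz(name,px,z):
    o,v=ray(name,px); return o+v*((z-o[2])/v[:,2])[:,None]
def shot(name,f=None):
    p,d=capture(name)
    if f: cv2.imwrite('pics/'+f,p[:,:,::-1])
    np.savez('/tmp/%s.npz'%name,p=p,d=d)
    return p,d
E
python3 - <<'E'
from h import *
for n in("top","side"):
    p,d=shot(n,n+'0.png'); m=camera_model(n); print(n,np.round(m["T"],3).tolist(),np.round(m["camera_matrix"],1).tolist())
s=state();print(s)
E
```

```text
top [[-0.002, 0.979, -0.202, 0.306], [-1.0, -0.002, 0.002, -0.053], [0.002, 0.202, 0.979, 1.413], [0.0, 0.0, 0.0, 1.0]] [[519.8, 0.0, 320.0], [0.0, 519.8, 241.0], [0.0, 0.0, 1.0]]
side [[0.841, -0.469, 0.271, 0.9], [0.541, 0.727, -0.423, -0.493], [0.002, 0.502, 0.865, 0.996], [0.0, 0.0, 0.0, 1.0]] [[484.6, 0.0, 323.0], [0.0, 484.6, 240.5], [0.0, 0.0, 1.0]]
{'time': 0.1, 'joint_pos': array([ 1.21722412,  0.38376571,  0.04386333,  1.59940451, -0.01788096,
        1.1611926 , -0.04992345]), 'dq': array([-0.00189969,  0.00044912, -0.00034812, -0.00372959,  0.00064686,
        0.00018989, -0.00071599]), 'effort': array([ 2.92955963e-03, -4.34725213e+01,  1.02945406e+00, -2.50453252e+01,
        1.08728171e-02,  5.52121768e-03, -4.77672259e-06]), 'tool_pos': array([ 0.16433898, -0.62843413,  0.40341041]), 'tool_rot': array([ 9.91830495e-01,  1.27557265e-01, -2.26920987e-04, -1.16690287e-03]), 'ft_force': array([-0.36899143,  0.26822924, -0.15272013]), 'wrist_torque': array([-0.02345111, -0.05041035, -0.03491685]), 'grip_force': 0.0, 'width': 1.0008508439466242}
```

View pics/top0.png

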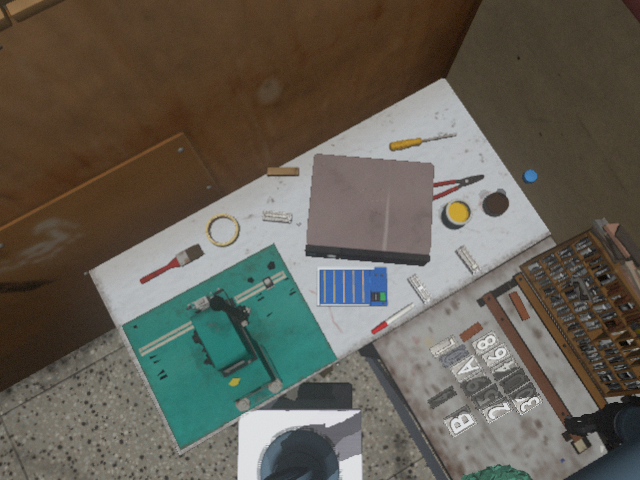

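View pics/side0.png

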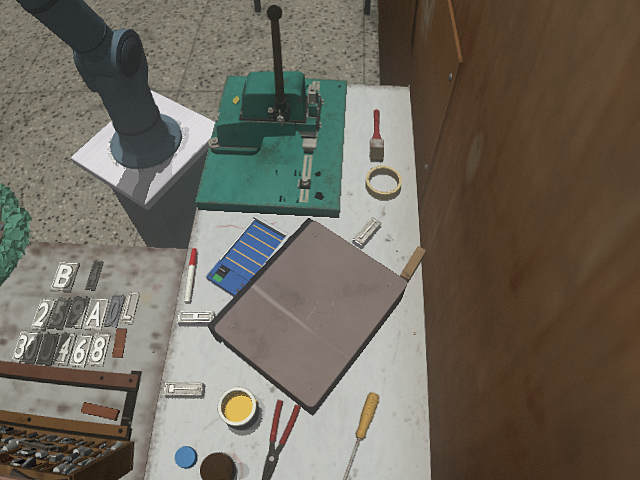

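The top view shows three dies, at about (278,216), (419,288) and (468,259), with the bed at about (351,286). The tin is at (456,213) and the pen at (392,318). Next I'll measure from the height map and crops.

```bash
cat >> h.py <<'E'
def cloud(name):
    z=np.load('/tmp/%s.npz'%name);p,d=z['p'],z['d'];m=camera_model(name);T=np.array(m["T"])
    v,u=np.mgrid[:480,:640];K=np.array(m["camera_matrix"]);dd=np.array(m["dist_coeffs"],float)
    n=cv2.undistortPoints(np.stack([u,v],-1).reshape(-1,1,2).astype(float),K,dd).reshape(480,640,2)
    c=np.stack([n[...,0]*d,-n[...,1]*d,-d],-1)
    return p,d,c@T[:3,:3].T+T[:3,3]
E
python3 - <<'E'
from h import *
p,d,W=cloud("top"); H=W[...,2]
print("table z",np.median(H[330:335,345:360]))
def rect(mask,box,z):
    x0,y0,x1,y1=box; m=np.zeros((480,640),np.uint8); m[y0:y1,x0:x1]=mask[y0:y1,x0:x1]
    n,l,s,c=cv2.connectedComponentsWithStats(m); i=1+np.argmax(s[1:,4])
    ys,xs=np.nonzero(l==i); P=onz("top",np.c_[xs,ys],z)[:,:2]
    r=cv2.minAreaRect((P*1000).astype(np.float32)); return s[i,4],r,cv2.boxPoints(r).round(1).tolist(),P.mean(0)
hm=((H>0.011)&(H<0.04)&(d>0)).astype(np.uint8)
for b in((255,200,300,232),(400,265,438,312),(450,238,490,280)): print(rect(hm,b,0.02)); x0,y0,x1,y1=b; 
hsv=cv2.cvtColor(p,cv2.COLOR_RGB2HSV)
bl=cv2.inRange(hsv,(100,110,60),(125,255,255))
print(rect((bl>0).astype(np.uint8),(305,255,400,315),0.014))
a=cv2.resize(p[255:315,300:500],None,fx=4,fy=4,interpolation=cv2.INTER_CUBIC)[:, :, ::-1]
b=cv2.resize(p[195:235,240:440],None,fx=4,fy=4,interpolation=cv2.INTER_CUBIC)[:, :, ::-1]
s=np.load('/tmp/side.npz')['p'];c=cv2.resize(s[205:305,150:350],None,fx=4,fy=4)[:160,:,::-1]
cv2.imwrite('pics/c1.png',np.vstack([a,b]))
E
```

```text
table z 0.0009395364016926422
(np.int32(287), ((662.7368774414062, 65.5439453125), (80.21760559082031, 28.23783302307129), 83.3908462524414), [[644.0999755859375, 27.299999237060547], [672.0999755859375, 24.100000381469727], [681.4000244140625, 103.80000305175781], [653.2999877929688, 107.0]], array([0.66274288, 0.06566384]))
(np.int32(310), ((464.36395263671875, -323.09429931640625), (79.31993103027344, 29.028934478759766), 32.92136764526367), [[423.20001220703125, -332.5], [439.0, -356.79998779296875], [505.5, -313.70001220703125], [489.79998779296875, -289.3999938964844]], array([ 0.46464442, -0.32299494]))
(np.int32(314), ((542.9644165039062, -457.8932189941406), (79.24530029296875, 30.434131622314453), 34.841854095458984), [[501.79998779296875, -468.0], [519.0999755859375, -493.0], [584.2000122070312, -447.70001220703125], [566.7999877929688, -422.79998779296875]], array([ 0.54297652, -0.45816395]))
(np.int32(1786), ((469.5928955078125, -145.0988006591797), (178.77151489257812, 100.20291900634766), 89.8812484741211), [[419.29998779296875, -234.39999389648438], [519.5, -234.60000610351562], [519.9000244140625, -55.79999923706055], [419.70001220703125, -55.599998474121094]], array([ 0.47043713, -0.14661064]))
```

View pics/c1.png

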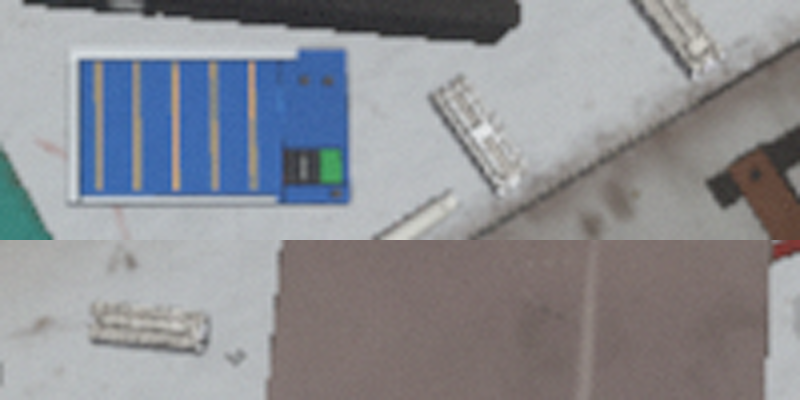

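Run:
```python
from h import *
def f(cx,cy,z): print((cx,cy),onz("top",[[300+(cx-1.5)/4,255+(cy-1.5)/4]],z).round(4)[0])
f(349,130,.014); f(343,166,.014); f(283,166,.014); f(80,130,.026); f(80,130,.014);f(67,130,.026)
f(200,205,.014);f(200,60,.026);f(200,60,.014);f(200,48,.026);f(303,166,.021);f(303,148,.021);f(303,184,.021);f(330,49,.014)
p,d,W=cloud("side"); H=W[...,2]
hm=((H>0.011)&(H<0.04)&(d>0)).astype(np.uint8)
for x0,y0,x1,y1 in((350,215,385,250),(172,305,212,330),(155,375,210,405)):
    ys,xs=np.nonzero(hm[y0:y1,x0:x1]); P=onz("side",np.c_[xs+x0,ys+y0],0.02)[:,:2]
    print(len(xs),cv2.minAreaRect((P*1000).astype(np.float32)))
# other things tall near table: computer extents
```

```text
(349, 130) [ 0.4674 -0.2362  0.014 ]
(343, 166) [ 0.4431 -0.2315  0.014 ]
(283, 166) [ 0.4432 -0.1911  0.014 ]
(80, 130) [ 0.4663 -0.0547  0.026 ]
(80, 130) [ 0.4677 -0.0547  0.014 ]
(67, 130) [ 0.4663 -0.046   0.026 ]
(200, 205) [ 0.4172 -0.135   0.014 ]
(200, 60) [ 0.5134 -0.1356  0.026 ]
(200, 60) [ 0.5152 -0.1363  0.014 ]
(200, 48) [ 0.5216 -0.1357  0.026 ]
(303, 166) [ 0.4425 -0.2038  0.021 ]
(303, 148) [ 0.4545 -0.2041  0.021 ]
(303, 184) [ 0.4304 -0.2036  0.021 ]
(330, 49) [ 0.5226 -0.2248  0.014 ]
367 ((666.3128662109375, 61.92997741699219), (83.38107299804688, 29.123241424560547), 84.21797180175781)
441 ((465.30523681640625, -327.5564270019531), (74.77865600585938, 29.98563003540039), 33.67900848388672)
542 ((544.8781127929688, -460.31597900390625), (81.01866912841797, 28.552812576293945), 34.26272964477539)
```

```bash
python3 -m pendant '[[27.9,44.8,-12,0,0,-0.256,0],[27.9,44.8,-12,0,0,-0.256,0],[27.9,44.8,-12,0,0,-0.256,0],[27.9,44.8,-12,0,0,-0.256,0],[27.9,44.8,-12,0,0,-0.256,0],[27.9,44.8,-12,0,0,-0.256,0],[27.9,44.8,-12,0,0,-0.256,0],[27.9,44.8,-12,0,0,-0.256,0],[27.9,44.8,-12,0,0,-0.256,0],[27.9,44.8,-12,0,0,-0.256,0],[27.9,44.8,-12,0,0,-0.256,0],[27.9,44.8,-12,0,0,-0.256,0]]'
python3 - <<'E'
from h import *
print(state()['joint_pos'].round(2))
p,d,W=cloud("top");H=W[...,2]
m=(H>0.085)&(H<.115); m[:140]=0;m[265:]=0;m[:,:295]=0;m[:,445:]=0
q=W[m];print(q[:,0].min(),q[:,0].max(),np.percentile(q[:,1],[0,1,99,100]))
n=cv2.minAreaRect((q[:,:2]*1000).astype(np.float32));print(n,cv2.boxPoints(n))
E
```

```text
time: 1.3
tool_pos: [0.4459, -0.1741, 0.2835]
tool_rot: [1.0, 0.006, -0.0, -0.002]
ft_force: [-0.0, 0.2, 0.8]
width: 0.0
grip_force: 0.0
[ 0.53  0.23 -0.26  2.09  0.08  0.83 -1.34]
0.5279865091789862 0.8591364122282379 [-0.35820035 -0.34764267 -0.02716912  0.01142413]
((691.6636352539062, -162.90330505371094), (376.39849853515625, 303.90655517578125), 84.9480972290039) [[ 523.7282   -336.99072 ]
 [ 826.45416  -363.7522  ]
 [ 859.59906    11.184113]
 [ 556.8731     37.945587]]
```

```bash
python3 -m pendant '[[0,0,-4,0,0,0,0],[0,0,-8,0,0,0,0],[0,0,-8,0,0,0,0],[0,0,-8,0,0,0,0]]'; python3 -m pendant '[[0,0,-1,0,0,0,0],[0,0,-1.5,0,0,0,0],[0,0,-1.5,0,0,0,0],[0,0,-1.5,0,0,0,0]]'
```

```text
time: 1.7
tool_pos: [0.4427, -0.1812, 0.2043]
tool_rot: [1.0, -0.0, -0.001, -0.0]
ft_force: [0.6, 0.2, 0.4]
width: 0.004
grip_force: 0.0
time: 2.1
tool_pos: [0.4437, -0.1811, 0.1904]
tool_rot: [1.0, -0.0, 0.001, 0.0]
ft_force: [-0.7, 0.0, -0.2]
width: -0.001
grip_force: 0.0
```

```bash
python3 -m pendant '[[0,-0.4,0,0,0,0,0],[0,-0.8,0,0,0,0,0],[0,-1.2,0,0,0,0,0],[0,-1.5,0,0,0,0,0]]';  python3 -m pendant '[[0,-0.2,0,0,0,0,0],[0,-0.4,0,0,0,0,0],[0,-0.6,0,0,0,0,0],[0,-0.6,0,0,0,0,0]]'; python3 -c "
from h import *
p,d=shot('top'); q=cv2.resize(p[255:315,300:400],None,fx=6,fy=6); s,_=shot('side'); cv2.imwrite('pics/c2.png',np.vstack([q,cv2.resize(s[215:300,200:300],None,fx=6,fy=6)[:400]])[:600,:,::-1])"
```

```text
time: 2.5
tool_pos: [0.4437, -0.1949, 0.1898]
tool_rot: [1.0, 0.0, -0.0, -0.001]
ft_force: [-0.5, 4.3, 2.3]
width: -0.002
grip_force: 2.1
time: 2.9
tool_pos: [0.4432, -0.2031, 0.1896]
tool_rot: [1.0, -0.001, -0.0, 0.001]
ft_force: [-0.7, 0.4, 0.8]
width: 0.001
grip_force: 0.0
```

View pics/c2.png

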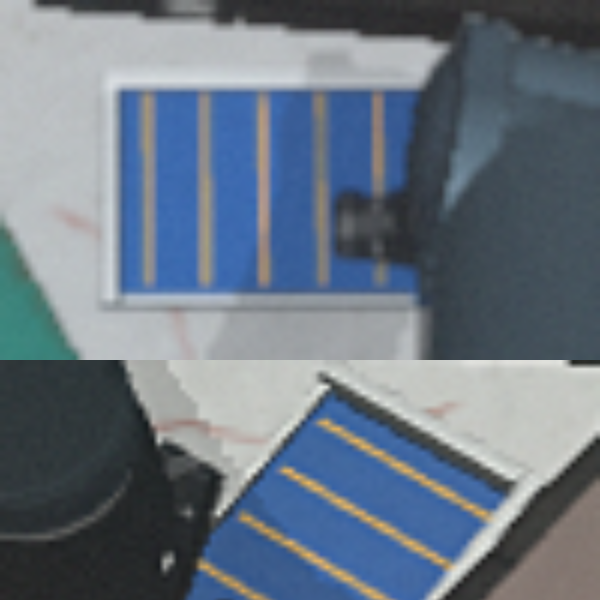

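The push peaked at 4.3 N and then released, so the switch seems to have snapped over. I'll press once to make sure, then retreat and check.

```bash
python3 -m pendant '[[0,-0.3,0,0,0,0,0],[0,-0.5,0,0,0,0,0],[0,-0.5,0,0,0,0,0]]'; python3 -m pendant '[[0,1,0,0,0,0,0],[0,1,5,0,0,0,0],[0,1,10,0,0,0,0.5],[-3,-13,10,0,0,0.29,0.5],[-3,-13,10,0,0,0.58,0.5],[-3,-13,10,0,0,0.58,0.5],[-3,-13,10,0,0,0.58,0.5],[-3,-13,10,0,0,0.58,0.5]]'
python3 - <<'E'
from h import *
print(state()['joint_pos'].round(2))
p,d=shot('top'); s,_=shot('side')
cv2.imwrite('pics/c3.png',np.hstack([cv2.resize(p[255:315,300:400],None,fx=4,fy=4),cv2.resize(s[200:335,170:270],None,fx=4,fy=4)[:240]])[:,:,::-1])
E
```

```text
time: 3.3
tool_pos: [0.4435, -0.2064, 0.1896]
tool_rot: [1.0, 0.0, -0.0, -0.0]
ft_force: [0.4, 1.9, 1.0]
width: -0.002
grip_force: 1.0
time: 4.1
tool_pos: [0.4122, -0.3392, 0.2897]
tool_rot: [0.959, 0.284, -0.0, 0.001]
ft_force: [-0.1, 1.7, -0.1]
width: 0.502
grip_force: 0.0
[ 0.83  0.32 -0.25  1.96  0.1   0.87 -0.47]
```

View pics/c3.png

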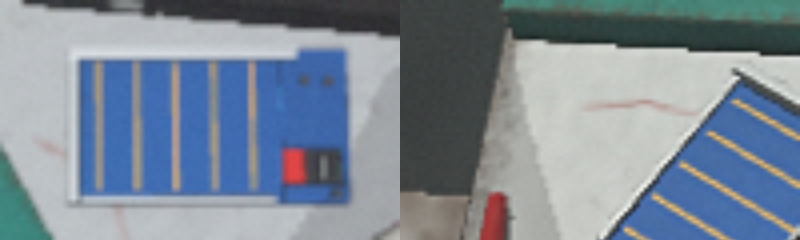

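The switch is off: red shows and the ridge sits to the right in the slot. Next I'll pick the near die, gripping 10 mm off its centre on the robot's side to keep clear of the computer.

```bash
python3 -m pendant '[[4.4,0.9,-3,0,0,0,0.55],[4.4,0.9,-7,0,0,0,0.55],[4.4,0.9,-10,0,0,0,0.55],[4.4,0.9,-11,0,0,0,0.55],[4.4,0.9,-11,0,0,0,0.55],[4.4,0.9,-11,0,0,0,0.55]]'; python3 -m pendant '[[0,0,0,0,0,0,0],[0,0,0,0,0,0,0],[0,0,0,0,0,0,0],[0,0,0,0,0,0,0],[0,0,0,0,0,0,0]]'
```

```text
time: 4.8
tool_pos: [0.4583, -0.3274, 0.1808]
tool_rot: [0.958, 0.286, 0.001, 0.001]
ft_force: [1.1, 0.2, -0.2]
width: 0.551
grip_force: 0.0
time: 5.3
tool_pos: [0.4586, -0.3286, 0.1819]
tool_rot: [0.958, 0.286, 0.001, 0.002]
ft_force: [0.2, 0.8, 6.8]
width: 0.296
grip_force: 62.4
```

```bash
python3 -m pendant '[[0,0,4,0,0,0,0],[0,0,8,0,0,0,0],[-1,4,9,0,0,-0.14,0],[-1,9,9,0,0,-0.28,0],[0,14,9,0,0,-0.42,0],[0,18,9,0,0,-0.58,0],[0.2,23.7,9,0,0,-0.58,0],[0.2,23.7,9,0,0,-0.58,0],[0.2,23.7,9,0,0,-0.58,0]]'; python3 -c "
from h import *
p,d=shot('top'); s,_=shot('side')
cv2.imwrite('pics/c4.png',np.hstack([cv2.resize(p[235:315,270:400],None,fx=3,fy=3),cv2.resize(s[180:310,190:320],None,fx=3,fy=3)[:240]])[:,:,::-1])"
```

```text
time: 6.2
tool_pos: [0.4594, -0.0882, 0.27]
tool_rot: [1.0, 0.003, 0.0, -0.0]
ft_force: [0.1, -0.5, -0.8]
width: 0.294
grip_force: 61.4
```

View pics/c4.png

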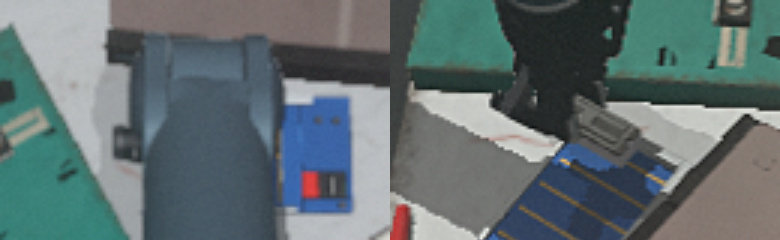

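The die is held squarely over the bed. I'll lower it, then press it in +x against the fence.

```bash
python3 -m pendant '[[0,-0.2,-3,0,0,0,0],[0,-0.2,-6,0,0,0,0],[0,-0.2,-7,0,0,0,0],[0,-0.2,-7.3,0,0,0,0],[0,-0.2,-7.3,0,0,0,0]]'; python3 -m pendant '[[0.3,0,0,0,0,0,0],[0.6,0,0,0,0,0,0],[0.7,0,0,0,0,0,0],[0.7,0,0,0,0,0,0]]'
```

```text
time: 6.8
tool_pos: [0.4594, -0.0945, 0.1969]
tool_rot: [1.0, -0.001, -0.0, 0.0]
ft_force: [0.0, 0.3, -1.4]
width: 0.293
grip_force: 61.4
time: 7.2
tool_pos: [0.4671, -0.0928, 0.1971]
tool_rot: [1.0, 0.0, 0.001, 0.0]
ft_force: [0.0, -0.5, -1.6]
width: 0.296
grip_force: 61.4
```

```bash
python3 -m pendant '[[0.2,0,-0.05,0,0,0,0],[0.4,0,-0.1,0,0,0,0],[0.4,0,-0.1,0,0,0,0]]'; python3 -m pendant '[[0.2,0,0,0,0,0,0],[0.3,0,0,0,0,0,0],[0.3,0,0,0,0,0,0]]'
```

```text
time: 7.5
tool_pos: [0.4692, -0.0927, 0.1959]
tool_rot: [1.0, -0.0, -0.003, 0.0]
ft_force: [-5.6, 0.8, 9.1]
width: 0.29
grip_force: 62.6
time: 7.8
tool_pos: [0.4703, -0.0927, 0.1959]
tool_rot: [1.0, -0.0, -0.006, 0.0]
ft_force: [-10.8, 1.6, 16.1]
width: 0.295
grip_force: 63.5
```

```bash
python3 -m pendant '[[-0.2,0,0,0,0,0,0.5],[-0.2,0,0,0,0,0,0.5],[-0.2,0,0,0,0,0,0.5],[-0.2,0,4,0,0,0,0.5],[-0.2,0,4.5,0,0,0,0.3],[-0.2,-4,4.5,0,0,0,0],[-0.2,-4,4.5,0,0,0,0],[-0.2,-4,3,0,0,0,0],[-0.2,-4,0.1,0,0,0,0],[-0.2,-4,0.1,0,0,0,0],[-0.2,-4,0.1,0,0,0,0]]'; python3 -m pendant '[[0,0.5,0,0,0,0,0],[0,1,0,0,0,0,0],[0,1.5,0,0,0,0,0],[0,2,0,0,0,0,0],[0,2.5,0,0,0,0,0],[0,3,0,0,0,0,0],[0,3.4,0,0,0,0,0],[0,3.4,0,0,0,0,0]]'
```

```text
time: 8.9
tool_pos: [0.4712, -0.1326, 0.1962]
tool_rot: [1.0, -0.0, -0.001, -0.0]
ft_force: [-0.0, -0.2, 0.7]
width: 0.003
grip_force: 0.0
time: 9.7
tool_pos: [0.472, -0.0989, 0.1973]
tool_rot: [1.0, -0.0, 0.001, 0.0]
ft_force: [-0.8, -2.0, 2.9]
width: -0.001
grip_force: 1.7
```

```bash
python3 -m pendant '[[0,0.3,0,0,0,0,0],[0,0.6,0,0,0,0,0],[0,0.8,0,0,0,0,0],[0,0.8,0,0,0,0,0]]';python3 -m pendant '[[0,0.2,0,0,0,0,0],[0,0.3,0,0,0,0,0],[0,0.3,0,0,0,0,0]]'
```

```text
time: 10.1
tool_pos: [0.4721, -0.0911, 0.1972]
tool_rot: [1.0, -0.0, 0.001, 0.0]
ft_force: [0.6, -3.4, 5.2]
width: 0.0
grip_force: 2.5
time: 10.4
tool_pos: [0.4721, -0.0904, 0.1973]
tool_rot: [1.0, -0.001, 0.001, 0.002]
ft_force: [0.8, -7.4, 4.4]
width: 0.001
grip_force: 4.6
```

Force is rising on the stop, so the first die is home. Now the far right die.

```bash
python3 -m pendant '[[0,-0.5,0,0,0,0,0],[0,-0.5,5,0,0,0,0],[-2,-3,10,0,0,0,0.3],[-2,-8,10,0,0,0.15,0.55],[-2,-13,10,0,0,0.3,0.55],[-2,-18,10,0,0,0.45,0.55],[-2,-23,10,0,0,0.6,0.55],[-2,-28,10,0,0,0.6,0.55],[2,-33,10,0,0,0.6,0.55],[6.5,-37.3,10,0,0,0.6,0.55],[6.5,-37.3,10,0,0,0.6,0.55],[6.5,-37.3,10,0,0,0.6,0.55]]'
python3 - <<'E'
from h import *
p,d=shot('top'); s,_=shot('side')
cv2.imwrite('pics/c5.png',np.hstack([cv2.resize(p[255:315,300:400],None,fx=4,fy=4),cv2.resize(s[205:295,200:290],None,fx=4,fy=4)[:240]])[:,:,::-1])
E
```

```text
time: 11.6
tool_pos: [0.5387, -0.4637, 0.2938]
tool_rot: [0.956, 0.294, 0.001, -0.0]
ft_force: [-0.3, 0.5, -0.1]
width: 0.549
grip_force: 0.0
```

View pics/c5.png

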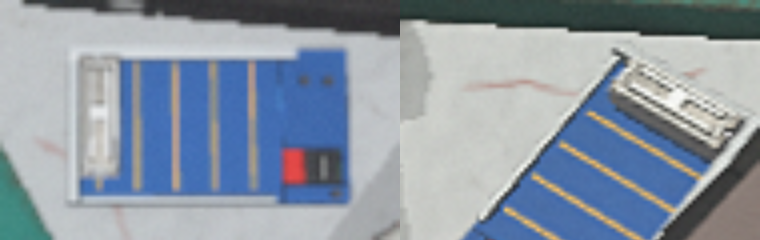

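The first die sits square in the corner, against both the stop and the fence (crop 80–118, 57–178), and red still shows. Now I'll grasp the second.

```bash
python3 -m pendant '[[0,0,-3,0,0,0,0.55],[0,0,-7,0,0,0,0.55],[0,0,-10,0,0,0,0.55],[0,0,-11.2,0,0,0,0.55],[0,0,-11.2,0,0,0,0.55],[0,0,-11.2,0,0,0,0.55]]'; python3 -m pendant '[[0,0,0,0,0,0,0],[0,0,0,0,0,0,0],[0,0,0,0,0,0,0],[0,0,0,0,0,0,0],[0,0,0,0,0,0,0]]'; python3 -m pendant '[[0,0,4,0,0,0,0],[0,0,9,0,0,0,0],[0,0,9,0,0,0,0]]'
```

```text
time: 12.3
tool_pos: [0.537, -0.4603, 0.1861]
tool_rot: [0.955, 0.296, 0.001, 0.0]
ft_force: [-0.5, 0.1, -0.1]
width: 0.554
grip_force: 0.0
time: 12.8
tool_pos: [0.5377, -0.4617, 0.1877]
tool_rot: [0.955, 0.295, 0.001, 0.002]
ft_force: [-0.5, 0.7, 7.2]
width: 0.288
grip_force: 59.8
time: 13.1
tool_pos: [0.5396, -0.4633, 0.2843]
tool_rot: [0.955, 0.295, 0.005, 0.007]
ft_force: [1.4, -1.5, 0.5]
width: 0.286
grip_force: 59.5
```

```bash
python3 -m pendant '[[-4.5,0,0,0,0,0,0],[-8.5,2,0,0,0,0,0],[-9,6,0,0,0,-0.1,0],[-9,11,0,0,0,-0.25,0],[-9,16,0,0,0,-0.4,0],[-9,21,0,0,0,-0.5,0],[-8.5,26,0,0,0,-0.6,0],[-8,30,0,0,0,-0.6,0],[-8,34.4,0,0,0,-0.6,0],[-8,34.4,0,0,0,-0.6,0],[-8,34.4,0,0,0,-0.6,0]]'; python3 -c "
from h import *
s,_=shot('side')
cv2.imwrite('pics/c6.png',cv2.resize(s[180:310,170:320],None,fx=4,fy=4)[:,:,::-1])"
```

```text
time: 14.2
tool_pos: [0.4565, -0.1154, 0.2748]
tool_rot: [1.0, 0.002, 0.0, 0.0]
ft_force: [0.8, -1.1, -1.5]
width: 0.287
grip_force: 59.6
```

View pics/c6.png

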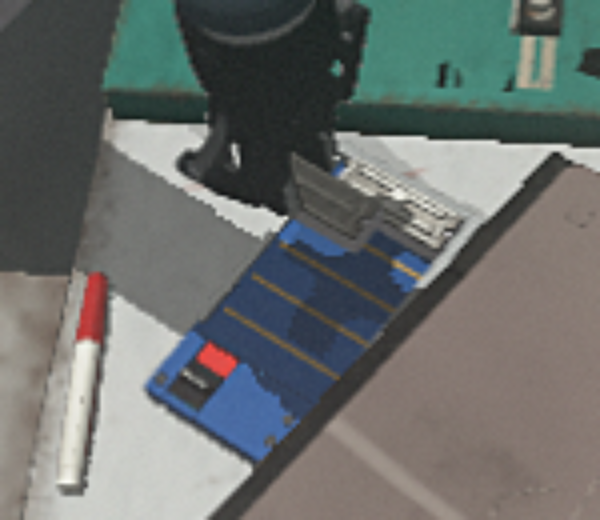

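```bash
python3 -m pendant '[[0.2,-0.3,-3,0,0,0,0],[0.2,-0.3,-6,0,0,0,0],[0.2,-0.3,-7,0,0,0,0],[0.2,-0.3,-7.2,0,0,0,0],[0.2,-0.3,-7.2,0,0,0,0]]'; python3 -m pendant '[[0,0,-0.1,0,0,0,0],[0,0,-0.2,0,0,0,0],[0,0,-0.2,0,0,0,0]]'
```

```text
time: 14.75
tool_pos: [0.4579, -0.1218, 0.2039]
tool_rot: [1.0, -0.002, -0.002, 0.0]
ft_force: [-5.2, 0.3, 11.0]
width: 0.287
grip_force: 62.6
time: 15.05
tool_pos: [0.458, -0.1218, 0.2038]
tool_rot: [1.0, -0.002, -0.002, 0.001]
ft_force: [-9.6, 2.2, 25.8]
width: 0.286
grip_force: 64.3
```

```bash
python3 -m pendant '[[0,0,0.3,0,0,0,0],[0,0,0.3,0,0,0,0]]'; python3 -c "
from h import *
s,_=shot('side')
cv2.imwrite('pics/c7.png',cv2.resize(s[200:280,210:310],None,fx=7,fy=7,interpolation=cv2.INTER_CUBIC)[:,:,::-1])"
```

```text
time: 15.25
tool_pos: [0.459, -0.1214, 0.2047]
tool_rot: [1.0, -0.001, 0.001, 0.001]
ft_force: [0.4, -0.2, -0.8]
width: 0.288
grip_force: 61.2
```

View pics/c7.png

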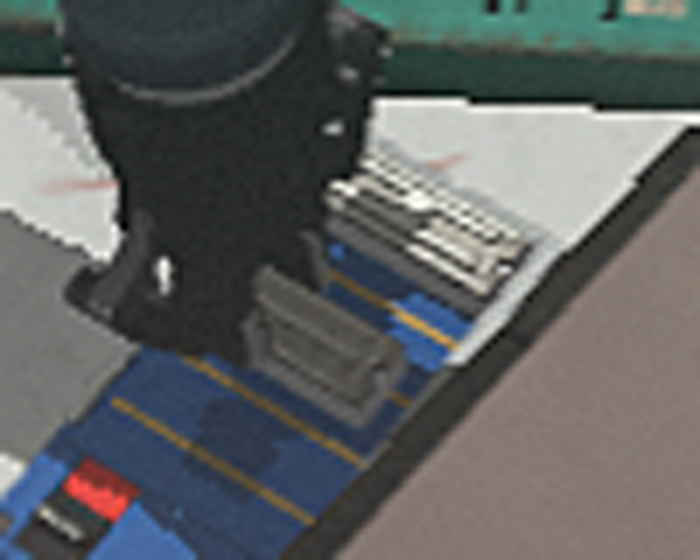

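The die is pitched slightly nose down, with its far end on the bed. I'll set it down and release so it falls flat, then look.

```bash
python3 -m pendant '[[-0.2,0,-0.2,0,0,0,0],[-0.2,0,-0.2,0,0,0,0.35],[-0.2,0,-0.2,0,0,0,0.45],[-0.2,0,-0.2,0,0,0,0.5],[-0.2,0,-0.2,0,0,0,0.5],[-0.2,0,4,0,0,0,0.5],[-0.2,-3,6,0,0,0,0.3],[-0.2,-8,8,0,0,0,0],[-0.2,-13,8,0,0,0,0],[-0.2,-18,8,0,0,0,0],[-0.2,-18,8,0,0,0,0]]'
python3 - <<'E'
from h import *
p,d=shot('top'); s,_=shot('side')
cv2.imwrite('pics/c8.png',np.hstack([cv2.resize(p[255:315,300:400],None,fx=4,fy=4),cv2.resize(s[205:295,200:290],None,fx=4,fy=4)[:240]])[:,:,::-1])
E
```

```text
time: 16.4
tool_pos: [0.4545, -0.3083, 0.2846]
tool_rot: [1.0, -0.006, 0.001, 0.003]
ft_force: [0.1, 0.5, -0.9]
width: -0.002
grip_force: 0.0
```

View pics/c8.png

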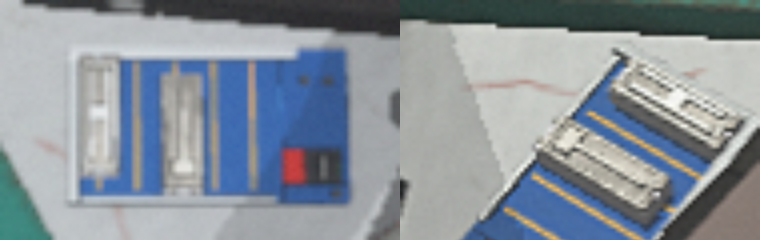

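Both dies lie letter up. The second sits at crop (161–202, 72–195), about 10 mm short of the fence, so I'll push it in +x with closed fingers.

```bash
python3 -m pendant '[[-5,5,0,0,0,0,0],[-5,10,0,0,0,0,0],[-5,15,0,0,0,0,0],[-5,18.8,-1,0,0,0,0],[-5,18.8,-5,0,0,0,0],[-5,18.8,-8.8,0,0,0,0],[-5,18.8,-8.8,0,0,0,0],[-5,18.8,-8.8,0,0,0,0]]'; python3 -m pendant '[[0.4,0,0,0,0,0,0],[0.8,0,0,0,0,0,0],[1.2,0,0,0,0,0,0],[1.6,0,0,0,0,0,0],[1.6,0,0,0,0,0,0]]'
```

```text
time: 17.3
tool_pos: [0.4058, -0.1104, 0.1954]
tool_rot: [1.0, 0.001, -0.001, -0.001]
ft_force: [-0.4, -0.6, 1.4]
width: -0.002
grip_force: 0.0
time: 17.8
tool_pos: [0.4234, -0.1121, 0.1963]
tool_rot: [1.0, -0.0, 0.001, 0.0]
ft_force: [-1.1, 0.4, 0.6]
width: -0.003
grip_force: 0.0
```

```bash
python3 -m pendant '[[0.2,0,0,0,0,0,0],[0.4,0,0,0,0,0,0],[0.4,0,0,0,0,0,0]]'
```

```text
time: 18.1
tool_pos: [0.4249, -0.112, 0.195]
tool_rot: [1.0, -0.0, -0.003, -0.0]
ft_force: [-4.4, -1.0, 3.2]
width: 0.002
grip_force: 2.6
```

```bash
python3 -m pendant '[[-0.5,0,0,0,0,0,0],[-0.5,0,5,0,0,0,0],[2,-3,5,0,0,0,0],[4.3,-4.2,5,0,0,0,0],[4.3,-4.2,5,0,0,0,0],[4.3,-4.2,2,0,0,0,0],[4.3,-4.2,0.1,0,0,0,0],[4.3,-4.2,0.1,0,0,0,0],[4.3,-4.2,0.1,0,0,0,0]]'; python3 -m pendant '[[0,0.5,0,0,0,0,0],[0,1,0,0,0,0,0],[0,1.5,0,0,0,0,0],[0,2,0,0,0,0,0],[0,2.5,0,0,0,0,0],[0,3,0,0,0,0,0],[0,3.4,0,0,0,0,0],[0,3.4,0,0,0,0,0]]'
```

```text
time: 19.0
tool_pos: [0.4693, -0.1533, 0.1965]
tool_rot: [1.0, 0.0, -0.0, -0.0]
ft_force: [0.2, 0.2, 0.8]
width: -0.001
grip_force: 0.0
time: 19.8
tool_pos: [0.47, -0.1196, 0.1972]
tool_rot: [1.0, 0.0, 0.001, 0.0]
ft_force: [1.1, -1.8, 3.7]
width: 0.001
grip_force: 1.6
```

```bash
python3 -m pendant '[[0,0.2,0,0,0,0,0],[0,0.3,0,0,0,0,0],[0,0.3,0,0,0,0,0]]'
```

```text
time: 20.1
tool_pos: [0.4702, -0.1181, 0.1972]
tool_rot: [1.0, -0.001, 0.001, 0.001]
ft_force: [1.7, -4.8, 5.0]
width: 0.001
grip_force: 3.1
```

```bash
python3 -m pendant '[[0,0.15,0,0,0,0,0],[0,0.2,0,0,0,0,0],[0,0.2,0,0,0,0,0]]'; python3 -m pendant '[[0,-0.5,0,0,0,0,0],[0,-0.5,5,0,0,0,0],[-2,-2,10,0,0,0,0.3],[-2,-7,12,0,0,0,0.55],[-2,-12,12,0,0,0,0.55],[-2,-17,12,0,0,0,0.55]]'
python3 - <<'E'
from h import *
shot('top');shot('side')
for n,(x0,y0,x1,y1) in(("top",(245,195,300,240)),("side",(340,205,400,260))):
    p,d,W=cloud(n);H=W[...,2]
    hm=((H>0.011)&(H<0.03)&(d>0)).astype(np.uint8)
    m=np.zeros_like(hm);m[y0:y1,x0:x1]=hm[y0:y1,x0:x1]
    k,l,s,c=cv2.connectedComponentsWithStats(m);i=1+np.argmax(s[1:,4]);ys,xs=np.nonzero(l==i)
    P=onz(n,np.c_[xs,ys],.02)[:,:2];print(n,len(xs),cv2.minAreaRect((P*1000).astype(np.float32)))
for n in("top","side"):
    p,d,W=cloud(n);m=(d>0)&(W[...,2]>.05)&(W[...,0]>.2)&(W[...,0]<.9)&(W[...,1]>-.06)&(W[...,1]<.35)
    q=W[m];
    for x in np.arange(.2,.9,.05):
        print(n,round(x,2),[ (round(y,2),round(float(r[:,2].max()),2)) for y in np.arange(-.05,.3,.05) for r in [q[(q[:,0]>=x)&(q[:,0]<x+.05)&(q[:,1]>=y)&(q[:,1]<y+.05)]] if len(r)>3])
E
```

```text
time: 20.4
tool_pos: [0.4705, -0.1173, 0.1973]
tool_rot: [1.0, -0.001, 0.002, 0.002]
ft_force: [2.4, -7.2, 2.5]
width: -0.002
grip_force: 3.9
time: 21.0
tool_pos: [0.4496, -0.2777, 0.3172]
tool_rot: [1.0, 0.001, 0.0, -0.001]
ft_force: [0.6, 0.3, -0.4]
width: 0.548
grip_force: 0.0
top 283 ((662.62109375, 65.66409301757812), (80.25018310546875, 28.287193298339844), 84.01260375976562)
side 369 ((666.3040771484375, 61.625152587890625), (84.11061096191406, 29.224266052246094), 84.56280517578125)
top 0.2 [(np.float64(0.0), 0.07), (np.float64(0.05), 0.14), (np.float64(0.1), 0.15), (np.float64(0.15), 0.16)]
top 0.25 [(np.float64(0.05), 0.15), (np.float64(0.1), 0.23), (np.float64(0.15), 0.24), (np.float64(0.2), 0.22)]
top 0.3 [(np.float64(0.05), 0.11), (np.float64(0.1), 0.24), (np.float64(0.15), 0.24), (np.float64(0.2), 0.24)]
top 0.35 [(np.float64(0.1), 0.47), (np.float64(0.15), 0.24), (np.float64(0.2), 0.24), (np.float64(0.25), 0.15)]
top 0.4 [(np.float64(0.1), 0.46), (np.float64(0.15), 0.22), (np.float64(0.2), 0.22), (np.float64(0.25), 0.15)]
top 0.45 [(np.float64(0.05), 0.07), (np.float64
[... 952 characters left out ...]
]
side 0.4 [(np.float64(0.1), 0.46), (np.float64(0.15), 0.24), (np.float64(0.2), 0.22), (np.float64(0.25), 0.18)]
side 0.45 [(np.float64(0.05), 0.07), (np.float64(0.15), 0.15)]
side 0.5 []
side 0.55 [(np.float64(-0.05), 0.1)]
side 0.6 [(np.float64(-0.05), 0.1)]
side 0.65 [(np.float64(-0.05), 0.1), (np.float64(0.25), 0.52)]
side 0.7 [(np.float64(-0.05), 0.1), (np.float64(0.15), 0.58), (np.float64(0.2), 0.57), (np.float64(0.25), 0.54)]
side 0.75 [(np.float64(-0.05), 0.1), (np.float64(0.1), 0.65), (np.float64(0.15), 0.61)]
side 0.8 [(np.float64(-0.05), 0.1), (np.float64(0.0), 0.71), (np.float64(0.05), 0.69), (np.float64(0.1), 0.65)]
side 0.85 [(np.float64(-0.05), 0.77), (np.float64(0.0), 0.73)]
```

```bash
python3 -m pendant '[[2,4,0,0,0,0.14,0.55],[4,8,0,0,0,0.28,0.55],[6,12,0,0,0,0.42,0.55],[8,15,0,0,0,0.56,0.55],[11,18,0,0,0,0.7,0.55],[13,21,0,0,0,0.84,0.55],[15,24,0,0,0,0.98,0.55],[17,27,0,0,0,1.12,0.55],[19,30,0,0,0,1.26,0.55],[21.3,33.3,0,0,0,1.4,0.55],[21.3,33.3,0,0,0,1.47,0.55],[21.3,33.3,0,0,0,1.47,0.55]]'
python3 - <<'E'
from h import *
s=state();print(s['joint_pos'].round(2),s['tool_pos'].round(4))
s_,_=shot('side','s9.png')
from scipy.spatial.transform import Rotation as R
print(R.from_quat(s['tool_rot']).as_matrix().round(3))
E
```

```text
time: 22.3
tool_pos: [0.6613, 0.0587, 0.3148]
tool_rot: [0.74, 0.672, -0.001, -0.003]
ft_force: [-0.3, -1.0, -0.0]
width: 0.549
grip_force: 0.0
[ 0.24  0.55 -0.53  1.61  0.3   1.06 -0.46] [0.6613 0.0587 0.3148]
[[ 0.096  0.995 -0.005]
 [ 0.995 -0.096  0.003]
 [ 0.002 -0.005 -1.   ]]
```

View pics/s9.png

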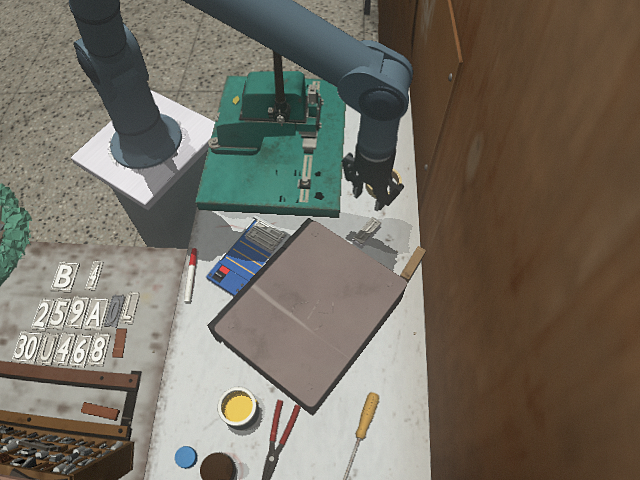

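Run:
```python
from h import *
shot('top')
for n in("top","side"):
    p,d,W=cloud(n)
    m=(d>0)&(W[...,0]>.3)&(W[...,0]<.5)&(W[...,2]>.27)&(W[...,1]>-.15)&(W[...,1]<.3)
    q=W[m];c=p[m]
    for x in np.arange(.3,.5,.04):
        r=q[(q[:,0]>=x)&(q[:,0]<x+.04)]
        if len(r): print(n,round(x,2),len(r),'y',np.percentile(r[:,1],[1,50,99]).round(3),'z',np.percentile(r[:,2],[1,50,99]).round(3))
        h=r[(r[:,1]>.095)]
        if len(h): print('   lever side',len(h),h[:,1].min().round(3),h[:,1].max().round(3),h[:,2].min().round(3),h[:,2].max().round(3))
```

```text
top 0.3 1691 y [-0.109 -0.068 -0.03 ] z [0.674 0.708 0.727]
top 0.34 1594 y [-0.099 -0.057  0.134] z [0.327 0.684 0.704]
   lever side 55 0.125 0.14 0.273 0.47
top 0.38 1618 y [-0.088 -0.037  0.142] z [0.298 0.658 0.681]
   lever side 249 0.121 0.147 0.274 0.473
top 0.42 1206 y [-0.073 -0.029  0.014] z [0.597 0.635 0.654]
top 0.46 1076 y [-0.056 -0.013  0.029] z [0.574 0.611 0.629]
side 0.34 4 y [0.125 0.127 0.128] z [0.293 0.296 0.322]
   lever side 4 0.125 0.128 0.293 0.323
side 0.38 375 y [-0.079  0.127  0.137] z [0.272 0.329 0.609]
   lever side 310 0.122 0.137 0.27 0.37
side 0.42 466 y [-0.076 -0.067 -0.056] z [0.569 0.599 0.613]
side 0.46 1054 y [-0.063 -0.051 -0.03 ] z [0.548 0.592 0.611]
```

```bash
python3 -m pendant '[[0,0,-4,0,0,0,0.55],[0,0,-8,0,0,0,0.55],[0,0,-11.5,0,0,0,0.55],[0,0,-13.6,0,0,0,0.55],[0,0,-13.6,0,0,0,0.55],[0,0,-13.6,0,0,0,0.55]]'; python3 -m pendant '[[0,0,0,0,0,0,0],[0,0,0,0,0,0,0],[0,0,0,0,0,0,0],[0,0,0,0,0,0,0],[0,0,0,0,0,0,0]]'; python3 -m pendant '[[0,0,4,0,0,0,0],[0,0,9,0,0,0,0],[0,0,13,0,0,0,0],[0,0,13,0,0,0,0]]'
```

```text
time: 23.0
tool_pos: [0.6621, 0.0539, 0.1805]
tool_rot: [0.743, 0.67, -0.001, -0.0]
ft_force: [0.8, 0.4, -0.2]
width: 0.55
grip_force: 0.0
time: 23.5
tool_pos: [0.6638, 0.055, 0.1833]
tool_rot: [0.742, 0.67, 0.001, 0.001]
ft_force: [-0.5, -1.2, 6.1]
width: 0.289
grip_force: 63.2
time: 23.9
tool_pos: [0.6654, 0.0562, 0.319]
tool_rot: [0.742, 0.67, 0.006, 0.004]
ft_force: [0.5, 0.2, -1.2]
width: 0.293
grip_force: 62.3
```

```bash
python3 -m pendant '[[-2,-2,0,0,0,-0.14,0],[-4,-4,0,0,0,-0.28,0],[-6,-6,0,0,0,-0.42,0],[-8,-8,0,0,0,-0.56,0],[-10,-10,0,0,0,-0.7,0],[-12,-12,0,0,0,-0.84,0],[-14,-14,0,0,0,-0.98,0],[-16,-16,0,0,0,-1.12,0],[-18.5,-18,0,0,0,-1.26,0],[-20.7,-20,0,0,0,-1.4,0],[-20.7,-20,0,0,0,-1.47,0],[-20.7,-20,0,0,0,-1.47,0]]';  python3 -m pendant '[[0,0,-4,0,0,0,0],[0,0,-8,0,0,0,0],[0,0,-10.5,0,0,0,0],[0,0,-10.5,0,0,0,0],[0,0,-10.5,0,0,0,0]]'
```

```text
time: 25.1
tool_pos: [0.454, -0.1457, 0.3098]
tool_rot: [1.0, -0.001, -0.001, -0.0]
ft_force: [0.6, 0.2, -1.5]
width: 0.29
grip_force: 62.2
time: 25.6
tool_pos: [0.4559, -0.1443, 0.2054]
tool_rot: [1.0, 0.001, -0.0, -0.0]
ft_force: [-0.0, 0.4, -1.7]
width: 0.291
grip_force: 62.2
```

```bash
python3 -m pendant '[[0,0,-0.4,0,0,0,0],[0,0,-0.7,0,0,0,0],[0,0,-0.7,0,0,0,0]]';python3 -m pendant '[[0.4,0,0,0,0,0,0],[0.7,0,0,0,0,0,0],[0.9,0,0,0,0,0,0],[0.9,0,0,0,0,0,0]]'
```

```text
time: 25.9
tool_pos: [0.4559, -0.1451, 0.1994]
tool_rot: [1.0, -0.0, 0.001, 0.0]
ft_force: [-0.1, -0.4, -0.5]
width: 0.293
grip_force: 62.2
time: 26.3
tool_pos: [0.4634, -0.1451, 0.1981]
tool_rot: [1.0, -0.0, -0.002, -0.0]
ft_force: [-3.7, -0.0, -0.5]
width: 0.295
grip_force: 62.4
```

```bash
python3 -m pendant '[[0.2,0,-0.05,0,0,0,0],[0.35,0,-0.1,0,0,0,0],[0.35,0,-0.1,0,0,0,0]]'
```

```text
time: 26.6
tool_pos: [0.4647, -0.1451, 0.1972]
tool_rot: [1.0, -0.001, -0.006, -0.0]
ft_force: [-10.8, 1.2, 10.0]
width: 0.293
grip_force: 63.6
```

```bash
python3 -m pendant '[[-0.2,0,0,0,0,0,0.5],[-0.2,0,0,0,0,0,0.5],[-0.2,0,0,0,0,0,0.5],[-0.2,0,4,0,0,0,0.5],[-0.2,0,4.5,0,0,0,0.3],[0.2,-3.8,4.5,0,0,0,0],[0.3,-3.8,4.5,0,0,0,0],[0.3,-3.8,3,0,0,0,0],[0.3,-3.8,0.1,0,0,0,0],[0.3,-3.8,0.1,0,0,0,0],[0.3,-3.8,0.1,0,0,0,0]]'; python3 -m pendant '[[0,0.5,0,0,0,0,0],[0,1,0,0,0,0,0],[0,1.5,0,0,0,0,0],[0,2,0,0,0,0,0],[0,2.5,0,0,0,0,0],[0,3,0,0,0,0,0],[0,3.5,0,0,0,0,0],[0,3.5,0,0,0,0,0]]'
```

```text
time: 27.7
tool_pos: [0.4709, -0.1827, 0.1983]
tool_rot: [1.0, 0.0, -0.001, -0.0]
ft_force: [1.7, 0.1, 0.4]
width: -0.002
grip_force: 0.0
time: 28.5
tool_pos: [0.4715, -0.148, 0.1993]
tool_rot: [1.0, 0.0, 0.001, 0.0]
ft_force: [-0.6, -2.7, 3.6]
width: -0.006
grip_force: 1.8
```

```bash
python3 -m pendant '[[0,0.2,0,0,0,0,0],[0,0.4,0,0,0,0,0],[0,0.4,0,0,0,0,0]]'; python3 -m pendant '[[0,0.2,0,0,0,0,0],[0,0.3,0,0,0,0,0],[0,0.3,0,0,0,0,0]]'
```

```text
time: 28.8
tool_pos: [0.4715, -0.1444, 0.1992]
tool_rot: [1.0, -0.0, 0.001, 0.001]
ft_force: [-0.3, -2.7, 5.2]
width: 0.002
grip_force: 2.5
time: 29.1
tool_pos: [0.4715, -0.1435, 0.1993]
tool_rot: [1.0, -0.001, 0.001, 0.002]
ft_force: [1.7, -7.8, 4.7]
width: -0.007
grip_force: 4.1
```

Everything is closed up. Next I'll push each die in +x from the front; first I'll retreat to the front and check.

```bash
python3 -m pendant '[[0,-0.5,0,0,0,0,0],[0,-0.5,5,0,0,0,0],[-3,-3,9,0,0,0,0],[-4,-8,9,0,0,0,0],[-4,-13,9,0,0,0,0],[-4,-16,9,0,0,0,0],[-4,-16,9,0,0,0,0]]'
python3 - <<'E'
from h import *
p,d=shot('top'); s,_=shot('side')
cv2.imwrite('pics/c10.png',np.hstack([cv2.resize(p[255:315,300:400],None,fx=4,fy=4,interpolation=cv2.INTER_CUBIC),cv2.resize(s[205:295,200:290],None,fx=4,fy=4,interpolation=cv2.INTER_CUBIC)[:240]])[:,:,::-1])
E
```

```text
time: 29.8
tool_pos: [0.4294, -0.3059, 0.2882]
tool_rot: [1.0, -0.004, -0.0, 0.001]
ft_force: [0.2, 0.7, -0.1]
width: -0.001
grip_force: 0.0
```

View pics/c10.png

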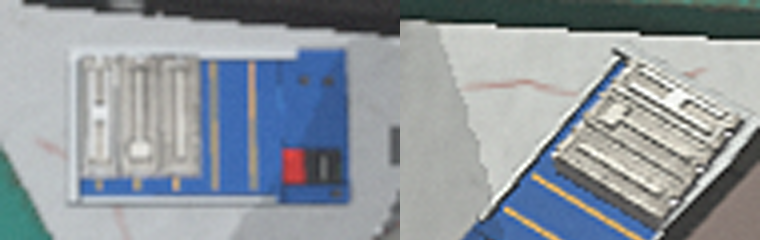

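```bash
python3 -m pendant '[[-1.6,5,0,0,0,0,0],[-1.6,10,0,0,0,0,0],[-1.6,15,0,0,0,0,0],[-1.6,18.5,0,0,0,0,0],[-1.6,18.5,-3,0,0,0,0],[-1.6,18.5,-6,0,0,0,0],[-1.6,18.5,-9,0,0,0,0],[-1.6,18.5,-9,0,0,0,0],[-1.6,18.5,-9,0,0,0,0]]'; python3 -m pendant '[[0.4,0,0,0,0,0,0],[0.8,0,0,0,0,0,0],[1.1,0,0,0,0,0,0],[1.3,0,0,0,0,0,0],[1.3,0,0,0,0,0,0]]'
```

```text
time: 30.8
tool_pos: [0.4143, -0.1141, 0.1982]
tool_rot: [1.0, 0.001, -0.001, -0.001]
ft_force: [0.9, 0.4, 0.4]
width: -0.001
grip_force: 0.0
time: 31.3
tool_pos: [0.4255, -0.1162, 0.1985]
tool_rot: [1.0, -0.001, -0.004, -0.0]
ft_force: [-7.3, 0.5, 4.9]
width: 0.004
grip_force: 3.5
```

```bash
python3 -m pendant '[[-0.8,0,0,0,0,0,0],[-0.8,2,0,0,0,0,0],[-0.8,3.5,0,0,0,0,0],[-0.8,3.5,0,0,0,0,0],[-0.4,3.5,0,0,0,0,0],[0,3.5,0,0,0,0,0],[0.1,3.5,0,0,0,0,0],[0.1,3.5,0,0,0,0,0]]'; python3 -m pendant '[[-1,0,0,0,0,0,0],[-1,0,5,0,0,0,0],[-1,-4,7,0,0,0,0],[-1,-9,7,0,0,0,0],[1.8,-14,7,0,0,0,0],[1.8,-16.8,7,0,0,0,0],[1.8,-16.8,7,0,0,0,0],[1.8,-16.8,7,0,0,0,0]]'
python3 - <<'E'
from h import *
p,d=shot('top')
print(state()['tool_pos'])
hsv=cv2.cvtColor(p,cv2.COLOR_RGB2HSV)
nb=(cv2.inRange(hsv,(95,90,50),(130,255,255))==0)
# per die column: first blue row below the dies
for c in range(322,352,2):
    col=nb[275:303,c]; r=275+np.argmax(~col[15:])+15
    print(c,onz('top',[[c,r-.5]],.03)[0].round(4)[:2],end=' ')
E
```

```text
time: 32.1
tool_pos: [0.4259, -0.0819, 0.1975]
tool_rot: [1.0, -0.001, -0.005, -0.0]
ft_force: [-8.0, 1.2, 4.9]
width: 0.001
grip_force: 3.7
time: 32.9
tool_pos: [0.4467, -0.2508, 0.2688]
tool_rot: [1.0, -0.002, 0.001, 0.0]
ft_force: [0.6, 1.9, -0.3]
width: 0.0
grip_force: 0.0
[ 0.44674463 -0.24918946  0.26852489]
322 [ 0.4329 -0.0609] 324 [ 0.4595 -0.0663] 326 [ 0.4329 -0.0715] 328 [ 0.4355 -0.0769] 330 [ 0.4355 -0.0822] 332 [ 0.4355 -0.0875] 334 [ 0.4594 -0.093 ] 336 [ 0.4328 -0.0981] 338 [ 0.4355 -0.1034] 340 [ 0.4328 -0.1087] 342 [ 0.4355 -0.114 ] 344 [ 0.4594 -0.1196] 346 [ 0.4328 -0.1246] 348 [ 0.4354 -0.13  ] 350 [ 0.4567 -0.1356]
```

The line is complete: all front ends are at x≈0.434 and the pushes met firm resistance. Now the switch goes on, pushed in +y.

```bash
python3 -m pendant '[[-0.3,0.9,-4,0,0,0,0],[-0.3,0.9,-6.5,0,0,0,0],[-0.3,0.9,-7.8,0,0,0,0],[-0.3,0.9,-7.8,0,0,0,0],[-0.3,0.9,-7.8,0,0,0,0]]'; python3 -m pendant '[[0,0.4,0,0,0,0,0],[0,0.8,0,0,0,0,0],[0,1.2,0,0,0,0,0],[0,1.6,0,0,0,0,0],[0,1.6,0,0,0,0,0]]'; python3 -m pendant '[[0,0.3,0,0,0,0,0],[0,0.6,0,0,0,0,0],[0,0.6,0,0,0,0,0]]'
```

```text
time: 33.45
tool_pos: [0.4445, -0.2397, 0.1912]
tool_rot: [1.0, 0.0, 0.001, 0.0]
ft_force: [0.1, 0.1, 0.6]
width: 0.002
grip_force: 0.0
time: 33.95
tool_pos: [0.4441, -0.2249, 0.1912]
tool_rot: [1.0, 0.0, 0.001, 0.001]
ft_force: [-1.0, -2.4, 0.8]
width: -0.002
grip_force: 1.0
time: 34.25
tool_pos: [0.444, -0.2171, 0.1906]
tool_rot: [1.0, -0.0, -0.0, -0.001]
ft_force: [0.8, 1.0, -0.2]
width: 0.003
grip_force: 0.0
```

```bash
python3 -m pendant '[[0,0.2,0,0,0,0,0],[0,0.3,0,0,0,0,0],[0,0.3,0,0,0,0,0]]'; python3 -m pendant '[[0,-0.6,0,0,0,0,0],[0,-0.6,5,0,0,0,0],[0,-3,10,0,0,0,0],[0,-8,14,0,0,0,0],[0,-13,14,0,0,0,0],[0,-16,14,0,0,0,0],[0,-16,14,0,0,0,0],[0,-16,14,0,0,0,0]]'
python3 - <<'E'
from h import *
p,d=shot('top'); s,_=shot('side')
cv2.imwrite('pics/c11.png',np.hstack([cv2.resize(p[255:315,300:400],None,fx=4,fy=4,interpolation=cv2.INTER_CUBIC),cv2.resize(s[205:295,200:290],None,fx=4,fy=4,interpolation=cv2.INTER_CUBIC)[:240]])[:,:,::-1])
E
```

```text
time: 34.55
tool_pos: [0.4439, -0.2141, 0.1903]
tool_rot: [1.0, 0.001, -0.0, -0.001]
ft_force: [0.0, 0.4, -0.5]
width: 0.001
grip_force: 0.0
time: 35.35
tool_pos: [0.4429, -0.377, 0.3304]
tool_rot: [1.0, -0.002, -0.0, -0.0]
ft_force: [0.4, 0.2, -0.2]
width: 0.001
grip_force: 0.0
```

View pics/c11.png

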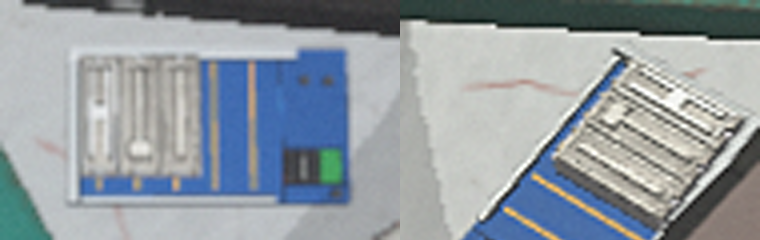

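Green shows as it did at the start, and the three dies are tight in the corner. I'm handing in.

```bash
python3 -c "
from cell import close_job
print(close_job())"
```

```text
the job is handed in; nothing more can be done
None
```

All three dies found on the table are set letter up against the fence and end stop, the switch is back on (green showing in the last picture), and the job is handed in; no verdict came back.

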